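Close the steriliser box and hold a contact probe on its lid mark

ROBOT

A 7-joint arm with a two-finger parallel gripper is mounted at the origin on the work surface. World frame = base frame: x ahead of the robot, y to its left, z up, the work surface at z = 0. Lengths are in m, angles in rad, forces in N, time in s.
With the tool pointing down it reaches from about 0.375 to 0.925 m from the base axis. Payload 3.1 kg.
Tool frame: the origin (TCP) lies between the finger pads; the fingertips stand 19 mm ahead of it and the grasp point (between the pads) is the TCP; z points along the fingers, y is the direction in which the jaws open and shut (so a half turn about z gives the same grasp; the last joint's range is limited). The gripper opens to 85 mm and grips with 20 to 120 N. Pads are 22 mm wide; open, the fingers measure 114 mm over their backs; the gripper's body (76 mm by 85 mm) begins 54 mm behind the grasp point. The pads swing forward as they close: fully open they stand 13 mm farther back than shut.
Start: joints at [-1.208, 0.383, 0.044, 1.598, -0.018, 1.161, -0.05], TCP at [0.289, 0.582, 0.25] pointing down, gripper open.
Joint ranges: [-2.61, 2.61], [-0.41, 2.15], [-1.48, 1.57], [0, 2.5], [-1.57, 4.71], [0.05, 1.97], [-2.85, 2.85]. Speed limits (rad/s): [2.79, 2.79, 3.14, 3.14, 3.14, 3.14, 3.14].

INTERFACE

Orientations are given as a unit quaternion [x, y, z, w].
In Python, from bench import move_ptp, movel, move_j, move_gripper, pause, inverse_kinematics, read_camera, camera_params, MotionError, sign_off, look_for, tip_of, read_time_s, read_qpos, read_joint_vel, read_effort, read_eef_pos, read_tcp_rot, read_ft_force, read_ft_torque, read_finger_gap gives the robot as it stands. Calls block until the motion is done:
- move_ptp(position, orientation): joint-space move of the TCP to a pose.
- movel(position, orientation=None, speed=0.15): straight line of the TCP; orientation=None keeps the orientation; speed is the mean speed in m/s.
- move_j(angles): joint-space move.
- move_gripper(opening, effort=None): finger opening in m; effort is the grip in N (None keeps the last); returns when the fingers have stopped.
- pause(seconds).
- inverse_kinematics(position, orientation): joint angles nearest the present ones, or None.
- read_camera(name): name is "scene" or "side" or "wrist"; returns the picture (420x560x3 uint8, red, green, blue); there is no depth.
- camera_params(name): a dict with "K" (3x3 intrinsics, pixels), "camera_from_world" (4x4, takes a point from world to camera coordinates). Camera axes: x right, y down, z forward; pixel columns grow to the right and rows downward; lengths in m; the calibration is good to about 2 mm. The wrist camera is an equidistant fisheye: a pixel r from the principal point sees the ray r / f radians off the axis. A picture is of the moment at which its call begins: read the wrist's pose just before it. camera_params takes no time and is no camera call; for the wrist camera it gives the pose at the moment of the call.
A pose or a line that the arm cannot do raises MotionError and nothing moves.
- sign_off(): hands the job in, once; it reports no verdict.
Trained networks look in the newest picture that a camera, given by its name, has taken for a name from the list of things; names that differ only in an ending like _2 or _b are one class to them, and where a whole thing is asked for, a point or a joint stands for the part that bears it (a point fixed in the world has none). Each returns a list of dicts, best first, with "confidence" (0 to 1); they miss things now and then, are a little off and sometimes report something else, mostly with a low value. They report only what shows in the picture. A call takes as long as a camera call. They do not tell look-alikes from the thing itself.
- look_for(camera, name): "at" ([column, row] in pixels, amid what is visible of it).
- tip_of(camera, name): "at" ([column, row] in pixels: a listed point, or the origin of a listed thing).
Readings, each from a call of its own:
- read_time_s(): time.
- read_qpos(): joint angles.
- read_joint_vel(): joint speeds.
- read_effort(): joint torques, N m.
- read_eef_pos(): TCP position.
- read_tcp_rot(): TCP orientation.
- read_ft_force(): force on the tool from outside, world axes, zero at the start.
- read_ft_torque(): the same for the moment, N m.
- read_finger_gap(): finger opening in m.
Only numpy, scipy, OpenCV 4.12 (cv2) and the standard library are available. Lean on these libraries where they do the work, as an engineer would, in place of code of your own. Each camera call takes 0.05 s, during which the arm holds its last target.

TASK

First shut the lid of the loaded steel steriliser box fully. Then take the contact temperature probe out of its stand and hold it upright, tip down, with the tip lightly on the lid inside the marked ring, its sprung tip pressed about half-way in and never hard against its stop; only the tip may touch the box. Finish while still holding it there in the gripper, and leave the bottle, jar and cup where they stand.

Things in the scene. Friction and masses are not known exactly. Their poses are not given: they have to be found in the camera images.
- box: Open stainless steel box fixed to the bench, 160 (x) by 230 (y) by 60 mm high, walls 4 mm, a few instruments inside below the rim. Origin: centre of its underside; z up; its x axis points from the front edge to the hinge edge. It carries the lid.
- lid (a joint): Hinge angle of the box's flat steel lid in rad: 0 = fully shut (lying flat on the box), grows as it opens upward; starts about 0.8 to 1.15, so its outer face looks up and away from the robot. The hinge is stiff (about 0.42 N m of friction; the lid weighs 0.35 kg): the lid stays where it is left and must be pushed all the way down by its outer face; no latch.
- lid_hinge (a point): Point on the lid's outer (upper) face over the hinge line, mid-width. Lid frame: the lid extends along -x from here for 160 mm (230 mm wide, 6 mm thick, plus a flat 16 mm by 60 mm lip at the middle of the free edge), y along the hinge, z out of the outer face. The hinge axis is 6 mm below this point along z. Shut, the outer face is 66.5 mm above the bench.
- lid_edge (a point): Middle of the lid's free edge on the outer face, 160 mm from lid_hinge; moves with the lid.
- spot (a point): Centre of the marked ring, a thin dark circle (20 mm inside, 26 mm outside diameter, practically flush) on the lid's outer face, 70 mm from the hinge line and 50 mm to the +y side of the middle. Same axes as lid_hinge; moves with the lid; z points straight up when the lid is shut.
- probe_center (a point): Centre of the handle of the loose contact probe (about 0.13 kg), which starts upright in the stand. The grey handle is a straight block 28 (x) by 24 (y) by 70 mm tall (z), this point at its middle; below it are a steel stem 10 mm in diameter and 50 mm long and a thin brass sprung tip. Axes: z along the probe, up, away from the tip. With the tip free its end is 107 mm below this point. The handle rests on the stand by its lower end, and lifts straight out.
- tip (a point): Lower end of the probe's sprung tip, a brass ball of 8 mm diameter, on the probe's long axis.
- plunger (a joint): How far the sprung tip is pushed into the probe, in m: 0 = free, fully out; 0.014 = hard against its stop. The spring needs about 0.6 N to start and 3 N per 10 mm more (about 2.7 N at half-way, 4.8 N at the stop).
- stand: Dark steel stand fixed to the bench that holds the probe: foot 90 by 90 mm, a post on its +x side and a top plate 80 (x) by 60 (y) by 10 mm whose upper face is 95 mm above the bench, with a 12 mm hole for the stem straight above the origin. Origin on the bench under the hole; z up. The tip hangs about 23 mm above the bench; lift the probe at least 80 mm to clear the plate.
- bottle: Loose glass bottle with a cap, 64 mm in diameter, 130 mm high, not to be disturbed. Origin: centre of its underside.
- jar: Loose glass jar with a lid, 60 mm in diameter, 85 mm high, not to be disturbed. Origin: centre of its underside.
- cup: Loose steel cup, 60 mm in diameter, 50 mm high, not to be disturbed. Origin: centre of its underside.
There are look-alikes about, which are no part of the job. Leave any yellow look-alike of the stand alone.

How it is judged:
On the way, in this order (a step that is already met when the one before it is completed fails the run):
1. the lid is fully shut (value of joint lid below 0.03 rad), for 0.2 s.
2. the probe is lifted out of its stand with the lid still shut (height (world z) of tip above 0.075 m and value of joint lid below 0.03 rad), for 0.2 s.
At the end, for the whole second after the job is handed in: Lid shut (under 0.03 rad); the gripper holds the probe upright (within 0.12 rad), tip on the lid within 10 mm of the ring's centre, pressed in 3 to 11 mm with 0.8 to 6 N; gripper and arm off the box, probe off the stand; bottle, jar and cup within 30 mm of their places (value of joint lid below 0.03 rad and distance between tip and spot below 0.01 m and angle between probe_center's own z axis and vertical below 0.12 rad and height (world z) of probe_center above 0.15 m and value of joint plunger between 0.003 and 0.011 m and contact force between probe and box between 0.8 and 6 N and contact force between probe and the fingers above 1 N and contact force between each of the arm, the fingers and box below 0.3 N and contact force between probe and stand below 0.1 N and distance of each of bottle, jar, cup from where it was at the start of the episode below 0.03 m); the arm keeps its last pose, push and grip.
It fails at once if the sprung tip is pushed hard against its stop (past 13.8 mm), or the probe presses on the box with over 10 N (value of joint plunger above 0.0138 m or contact force between probe and box above 10 N).
It fails at once if a bystander is knocked over (angle between any of bottle, jar, cup's own z axis and vertical above 0.5 rad).
It also fails if it takes over 54 s, if anything falls off the work surface, if the arm or the gripper's body presses on something with over 40 N, if the wrist force passes 120 N, or if a joint passes its speed limit or range.

## Working session

There is one attempt and no reset: what is moved stays moved. The work goes in short steps, each a Python script; the robot and the scene stay as the last script left them, time stands still between calls to the robot, and variables do not carry over. Pictures are saved under pics/ and viewed, and the job is handed in when it is done.

```bash
mkdir -p pics; ls
python3 - <<'E'
from bench import *
import cv2,numpy as np
print(read_time_s(),read_eef_pos(),read_tcp_rot())
for c in ["scene","side","wrist"]:
    im=read_camera(c); cv2.imwrite(f"pics/{c}0.png",im[:,:,::-1])
    p=camera_params(c); print(c,np.round(p["K"],1).tolist(),np.round(p["camera_from_world"],3).tolist())
    for n in ["lid_hinge","lid_edge","spot","probe_center","tip","stand","bottle","jar","cup","box"]:
        print(n,[(np.round(d["at"]).tolist(),round(d["confidence"],2)) for d in tip_of(c,n)[:3]])
print(read_time_s())
E
```

```text
pics
0.0 [0.28863775 0.58136727 0.24883788] [ 2.28314589e-01  9.73586455e-01 -1.34822764e-03 -2.15027854e-04]
scene [[435.1, 0.0, 284.7], [0.0, 435.1, 212.3], [0.0, 0.0, 1.0]] [[0.581, 0.814, -0.011, -0.288], [0.569, -0.416, -0.71, -0.281], [-0.582, 0.406, -0.705, 1.383], [0.0, 0.0, 0.0, 1.0]]
lid_hinge []
lid_edge [([349.0, 121.0], 0.66), ([217.0, 199.0], 0.41), ([339.0, 185.0], 0.33)]
spot [([373.0, 154.0], 0.96)]
probe_center [([218.0, 201.0], 0.82)]
tip []
stand [([133.0, 258.0], 0.61), ([222.0, 244.0], 0.56)]
bottle [([203.0, 295.0], 0.61)]
jar [([342.0, 288.0], 0.71), ([349.0, 122.0], 0.71)]
cup [([416.0, 229.0], 0.79)]
box [([338.0, 186.0], 0.72)]
side [[400.9, 0.0, 277.2], [0.0, 400.9, 205.6], [0.0, 0.0, 1.0]] [[-0.993, -0.117, 0.002, 0.562], [-0.065, 0.543, -0.837, 0.157], [0.097, -0.831, -0.547, 0.875], [0.0, 0.0, 0.0, 1.0]]
lid_hinge [([259.0, 290.0], 0.93)]
lid_edge [([300.0, 235.0], 0.76)]
spot [([269.0, 287.0], 0.69)]
probe_center [([314.0, 173.0], 0.83)]
tip []
stand [([310.0, 218.0], 0.98), ([339.0, 185.0], 0.66)]
bottle [([278.0, 194.0], 0.77)]
jar [([201.0, 245.0], 0.55), ([303.0, 320.0], 0.34)]
cup [([180.0, 322.0], 0.73)]
box [([301.0, 321.0], 0.74), ([256.0, 288.0], 0.4)]
wrist [[325.2, 0.0, 277.9], [0.0, 325.2, 207.0], [0.0, 0.0, 1.0]] [[0.445, 0.896, 0.0, -0.65], [0.862, -0.428, 0.27, -0.034], [0.242, -0.12, -0.963, 0.379], [0.0, 0.0, 0.0, 1.0]]
lid_hinge []
lid_edge []
spot []
probe_center []
tip []
stand []
bottle []
jar []
cup []
box [([129.0, 388.0], 0.85)]
1.65
```

View pics/scene0.png

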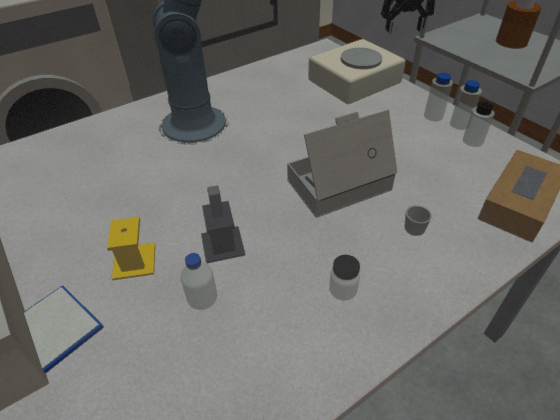

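View pics/side0.png

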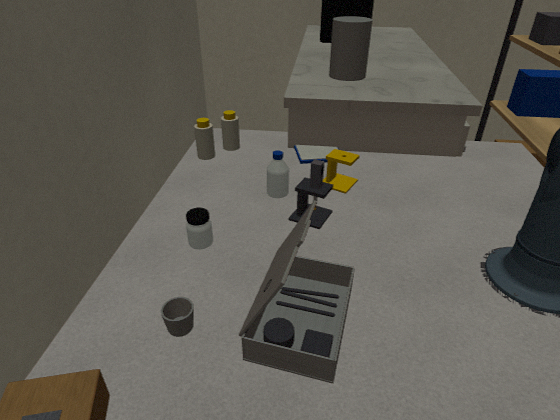

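View pics/wrist0.png

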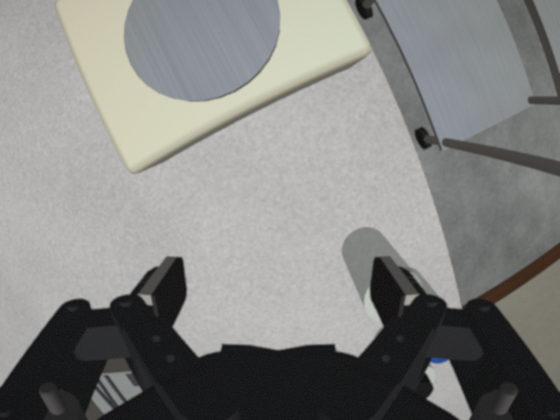

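The scene picture shows the box at about (340,180), with its lid open and the ring at (373,154). The dark stand with the probe is at (222,240) and the yellow look-alike at (133,258). The bottle is at (200,285), the jar at (345,278) and the cup at (417,220). The side picture shows the same things. I'll zoom in for corners next.

Run:
```python
import cv2
a=cv2.imread("pics/scene0.png")[100:220,270:410]; cv2.imwrite("pics/zs.png",cv2.resize(a,None,fx=5,fy=5,interpolation=cv2.INTER_CUBIC))
a=cv2.imread("pics/side0.png")[190:390,230:370]; cv2.imwrite("pics/zd.png",cv2.resize(a,None,fx=3,fy=3,interpolation=cv2.INTER_CUBIC))
a=cv2.imread("pics/scene0.png")[180:270,180:270]; b=cv2.imread("pics/side0.png")[145:235,270:360]
cv2.imwrite("pics/zp.png",cv2.resize(cv2.hconcat([a,b]),None,fx=4.4,fy=4.4,interpolation=cv2.INTER_CUBIC))
```

```text
(no output)
```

View pics/zs.png

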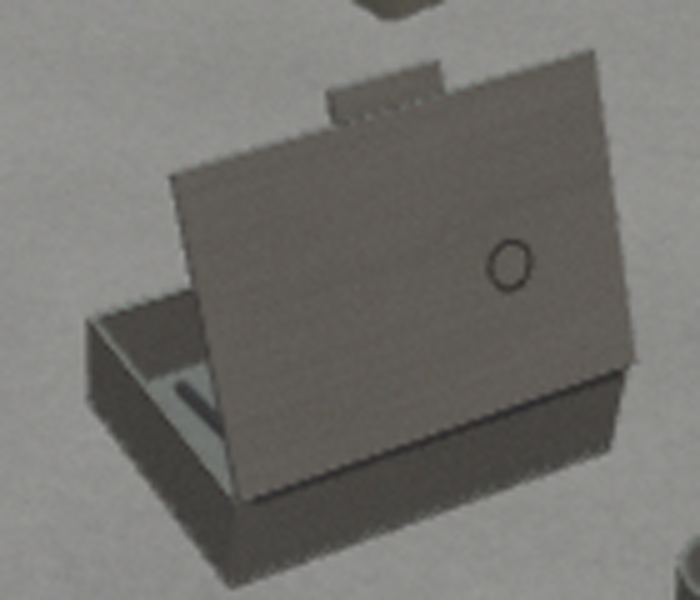

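View pics/zd.png

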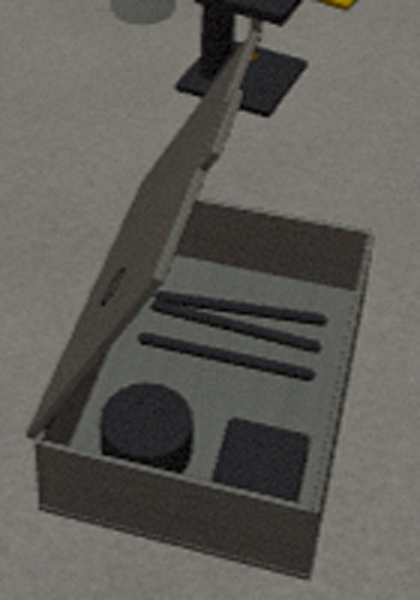

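View pics/zp.png

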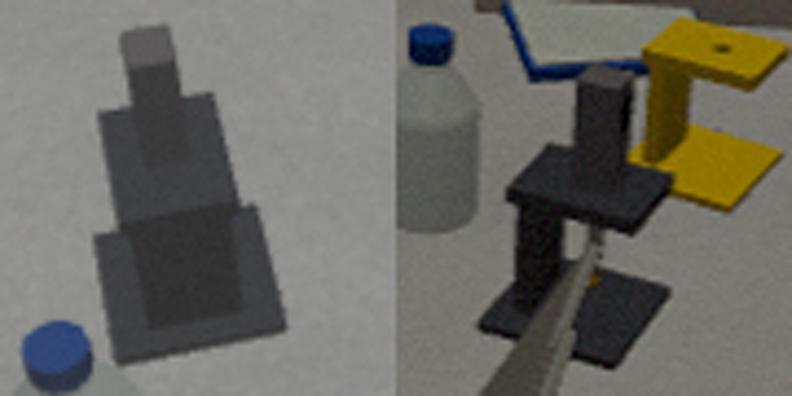

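```bash
cat > fit.py <<'E'
from bench import *
import numpy as np, cv2
from scipy.optimize import least_squares
P={c:camera_params(c) for c in ["scene","side"]}
def proj(c,X):
    p=P[c]; Y=p["camera_from_world"]@np.append(X,1); u=np.array(p["K"])@Y[:3]; return u[:2]/u[2]
zs=lambda u,v:("scene",(u/5+270,v/5+100)); zd=lambda u,v:("side",(u/3+230,v/3+190))
# box pts: (kind, local, obs)
h=.115
B=[("l",(-.16,-h,0),zs(172,176)),("l",(-.16,h,0),zs(595,50)),("l",(0,h,0),zs(635,360)),("l",(-.176,-.03,0),zs(327,90)),("l",(-.176,.03,0),zs(438,62)),
("l",(-.07,.05,0),zs(510,266)),("b",(.08,-h,0),zs(233,588)),("b",(.08,h,0),zs(610,452)),("b",(-.08,-h,.06),zs(90,320)),("b",(-.08,-h,0),zs(88,402)),
("b",(-.08,h,0),zd(310,577)),("b",(-.08,h,.06),zd(320,513)),("b",(.08,h,0),zd(40,508)),("b",(.08,h,.06),zd(38,445)),("b",(-.08,-h,.06),zd(370,232)),("l",(-.07,.05,0),zd(115,286))]
def W(q,k,l):
    x,y,w,a=q; l=np.array(l,float)
    if k=="l":
        l=l+[0,0,.006]; c,s=np.cos(a),np.sin(a)
        l=np.array([c*l[0]+s*l[2],l[1],-s*l[0]+c*l[2]])+[.08,0,.0605]
    c,s=np.cos(w),np.sin(w)
    return np.array([x+c*l[0]-s*l[1],y+s*l[0]+c*l[1],l[2]])
f=lambda q:np.concatenate([proj(o[0],W(q,k,l))-o[1] for k,l,o in B])
r=None
for w0 in (-.5,0,.5,1,1.5):
    t=least_squares(f,[.5,.3,w0,.95],loss="soft_l1")
    if r is None or t.cost<r.cost:r=t
np.set_printoptions(precision=3,suppress=True)
print("box",r.x,r.cost);print(f(r.x).reshape(-1,2).round(1).tolist())
q=r.x.copy();print("spot now",W(q,"l",(-.07,.05,0)),"edge",W(q,"l",(-.16,0,0)));q[3]=0;print("spot shut",W(q,"l",(-.07,.05,0)))
a=lambda u,v:("scene",(u/4.4+180,v/4.4+180)); b=lambda u,v:("side",((u-396)/4.4+270,v/4.4+145))
F,Pz,H=0,.095,.165
S=[]
def quad(half,z,obs,kind):
    for o,(sx,sy) in zip(obs,[(-1,-1),(-1,1),(1,1),(1,-1)]):
        if o: S.append((kind,(sx*half[0],sy*half[1],z),o))
# order: scene upper-left,(-x,-y); upper-right (-x,+y); lower-right (+x,+y); lower-left
quad((.045,.045),.008,[None,a(257,205),a(286,328),a(118,364)],"f")
quad((.04,.03),.095,[a(98,113),a(213,93),a(240,205),None],"p")
quad((.014,.012),.165,[a(120,38),a(168,26),a(174,58),a(130,68)],"h")
quad((.04,.03),.095,[b(672,178),b(634,220),b(508,188),b(548,147)],"p")
quad((.014,.012),.165,[b(634,76),b(625,88),b(578,80),b(590,65)],"h")
def V(q,k,l):
    x,y,w,dx,ph=q; l=np.array(l,float)
    if k=="p": l[0]+=dx
    if k=="f": l[0]+=ph
    c,s=np.cos(w),np.sin(w); return np.array([x+c*l[0]-s*l[1],y+s*l[0]+c*l[1],l[2]])
g=lambda q:np.concatenate([proj(o[0],V(q,k,l))-o[1] for k,l,o in S])
r=None
for w0 in (-1,-.5,0,.5,1):
    t=least_squares(g,[.5,0,w0,0,0],loss="soft_l1")
    if r is None or t.cost<r.cost:r=t
print("stand",r.x,r.cost);print(g(r.x).reshape(-1,2).round(1).tolist())
from bench import *
def ground(c,uv,z):
    p=P[c];T=np.linalg.inv(p["camera_from_world"]);d=T[:3,:3]@np.linalg.inv(p["K"])@[*uv,1];o=T[:3,3];return (o+d*(z-o[2])/d[2])[:2]
print("bottle cap",ground("scene",(193,260),.13),"side",ground("side",(278,154),.13))
print("jar top",ground("scene",(346,266),.085),"side",ground("side",(198,215),.085))
print("cup rim",ground("scene",(418,213),.05),"side",ground("side",(178,306),.05))
print("yellow",ground("scene",(125,232),.095))
E
python3 fit.py
```

```text
box [ 0.497  0.178 -0.158  1.08 ] 5.350068196913957
[[0.2, -0.4], [-0.6, -0.6], [0.5, 0.4], [0.3, 0.1], [0.1, -0.8], [-0.2, -0.3], [-0.3, 0.5], [0.2, -0.6], [-0.9, -0.8], [-0.3, 0.3], [0.5, 0.7], [0.1, -0.6], [-0.7, 0.8], [-1.6, -0.8], [0.6, -1.6], [-0.5, 0.2]]
spot now [0.556 0.219 0.125] edge [0.506 0.177 0.204]
spot shut [0.514 0.226 0.067]
stand [ 0.488 -0.175 -0.363  0.005  0.014] 11.200362342340156
[[0.2, 0.1], [0.8, -0.1], [-0.5, -0.1], [-0.1, -0.3], [0.1, -0.7], [0.2, -1.5], [-0.2, -2.3], [0.2, -1.6], [0.8, -0.3], [-0.7, -0.4], [0.1, -1.6], [-0.0, -0.2], [-1.0, -0.7], [-0.3, -1.6], [0.5, -1.9], [-1.2, -0.6], [-1.2, -1.2], [-0.1, -1.8]]
bottle cap [ 0.604 -0.289] side [ 0.596 -0.275]
jar top [ 0.76  -0.038] side [ 0.753 -0.027]
cup rim [0.722 0.222] side [0.725 0.216]
yellow [ 0.421 -0.362]
```

Both fits agree to within about 1–2 px. I'll now push the lid shut with closed fingers, following the hinge arc.

```bash
cat > hlp.py <<'E'
from bench import *
import numpy as np, cv2
from scipy.spatial.transform import Rotation as R
np.set_printoptions(precision=4,suppress=True)
BX,BY,BW=.497,.178,-.158
def bw(x,y,z):
    c,s=np.cos(BW),np.sin(BW); return np.array([BX+c*x-s*y,BY+s*x+c*y,z])
def down(yaw):  # tool y along world angle yaw+90deg ; tool x along yaw (flipped), z down
    y=np.array([-np.sin(yaw),np.cos(yaw),0]); z=np.array([0,0,-1.]); x=np.cross(y,z)
    return R.from_matrix(np.c_[x,y,z]).as_quat()
def near(yaw,p):
    best=None
    for k in (0,np.pi):
        q=inverse_kinematics(list(p),list(down(yaw+k)))
        if q is not None:
            m=abs(np.array(q)[6])
            if best is None or m<best[0]: best=(m,down(yaw+k),q)
    return best
def snap(c,n,f=1):
    im=read_camera(c)[:,:,::-1]; cv2.imwrite(f"pics/{n}.png",im); return im
E
cat > lid.py <<'E'
from hlp import *
def tcp(a,r,off):
    # corner of fingertips at local hinge frame
    x=-r*np.cos(a)+(.006+off)*np.sin(a); z=r*np.sin(a)+(.006+off)*np.cos(a)
    return bw(.08+x+.011,0,.0605+z+.019)
if __name__=="__main__":
    p0=tcp(1.08,.135,.035); up=p0.copy(); up[2]=.36
    b=near(BW,up); print(up,b and (b[0],np.array(b[2])))
    Q=b[1]
    p=np.array(read_eef_pos()); p[2]=.4
    move_gripper(0.0,40)
    movel(list(p)); print(read_time_s())
    move_ptp(list(up),list(Q)); print(read_time_s(), read_eef_pos())
    movel(list(p0),list(Q)); print(read_ft_force(),read_time_s(),read_finger_gap())
    snap("scene","s1"); snap("side","d1")
E
python3 lid.py
```

```text
[0.5597 0.168  0.36  ] (np.float64(1.1012098231062244), array([-0.6339,  0.1838,  0.3135,  1.6356, -0.058 ,  1.3314,  1.1012]))
3.5667
5.375 [0.5593 0.1699 0.3599]
[-0.1199 -0.1417  0.6175] 6.475 0.00010798707358390365
```

View pics/d1.png

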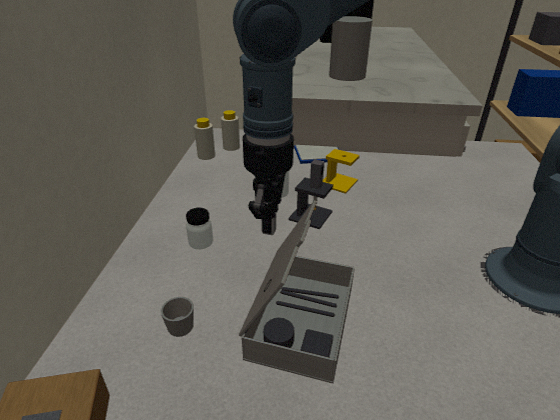

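View pics/s1.png

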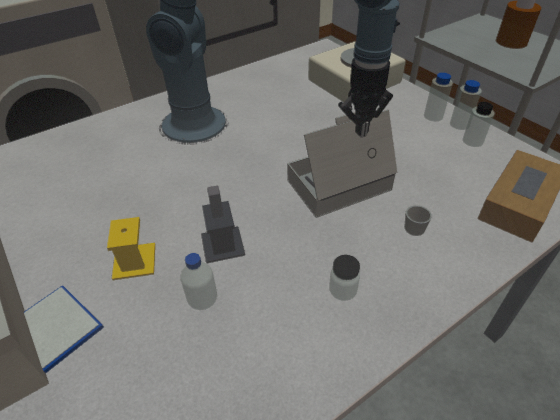

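The fingertips, at (268,232) in the side view and (363,133) in the scene view, are on the outer side of the lid and clear of it. Next is the arc.

Run:
```python
from lid import *
t=None
movel(list(tcp(1.08,.135,.003)),speed=.08); print(read_ft_force())
for a in np.arange(.9,.1,-.2):
    movel(list(tcp(a,.135,0)),speed=.12); print(round(a,2),read_ft_force(),read_time_s())
for off in (.012,.006,.002,0,-.002,-.004,-.006,-.008,-.010,-.012,-.014):
    movel(list(tcp(0,.135,off)),speed=.04); f=read_ft_force(); print(off,f,read_eef_pos()[2],read_time_s())
    if f[2]>14: break
snap("side","d2")
```

```text
[ 0.2604 -0.3161  0.1866]
0.9 [0.5023 0.1868 0.7644] 7.5
0.7 [-0.59    0.4825 -0.5208] 7.875
0.5 [ 0.2714 -0.0241 -0.1853] 8.25
0.3 [0.4611 0.0424 1.1429] 8.625
0.012 [ 0.6394 -0.2437 -0.0926] 0.09717724920826916 9.4917
0.006 [ 0.2499 -0.5703  0.488 ] 0.09114691031787948 9.7917
0.002 [-0.91    0.4115 -0.3496] 0.08721751348320993 10.0417
0 [-1.0127 -0.5614  1.2718] 0.0856603933284679 10.2917
-0.002 [-4.7645 -1.3825 16.3806] 0.08548648760421206 10.5417
```

View pics/d2.png

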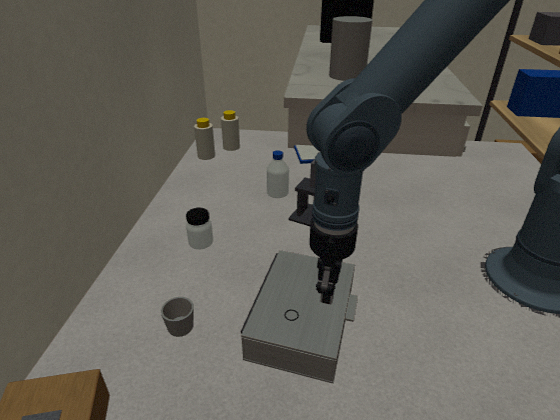

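The lid looks flat and shut, with the ring at (291,315) in the side view. Contact height matches the shut height: TCP 0.0855 less 19 mm is 66.5 mm, at 16 N. I'll hold briefly, then go above the probe.

Run:
```python
from hlp import *
pause(.3)
p=np.array(read_eef_pos()); p[2]=.3; movel(list(p),speed=.3)
b=near(-.363,(.488,-.175,.29)); print(b[0],b[2])
move_ptp([.488,-.175,.29],list(b[1])); print(read_time_s(),read_eef_pos())
move_gripper(.08,40)
P=camera_params("wrist"); np.save("w1.npy",np.array(P["camera_from_world"]))
snap("wrist","w1"); 
for n in("probe_center","stand"): print(n,tip_of("wrist",n),look_for("wrist",n))
snap("scene","s2"); print(tip_of("scene","spot")); snap("side","d3"); print(tip_of("side","spot")); print(read_time_s())
```

```text
1.3384593679461452 [-0.9399  0.3073  1.4228  1.9059 -0.3258  1.2072 -1.3385]
13.7417 [ 0.488  -0.1742  0.2895]
probe_center [{'at': [281.1, 194.4], 'confidence': 0.97}] [{'at': [279.3, 198.0], 'confidence': 0.61}]
stand [{'at': [276.6, 170.8], 'confidence': 0.79}, {'at': [424.5, 177.6], 'confidence': 0.6}] [{'at': [439.4, 176.8], 'confidence': 0.79}, {'at': [277.9, 163.0], 'confidence': 0.57}]
[{'at': [358.8, 164.0], 'confidence': 0.59}]
[{'at': [292.0, 317.6], 'confidence': 0.65}, {'at': [263.0, 285.6], 'confidence': 0.28}]
14.9333
```

View pics/w1.png

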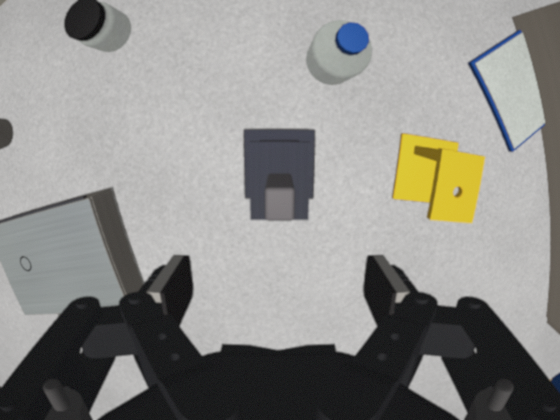

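View pics/s2.png

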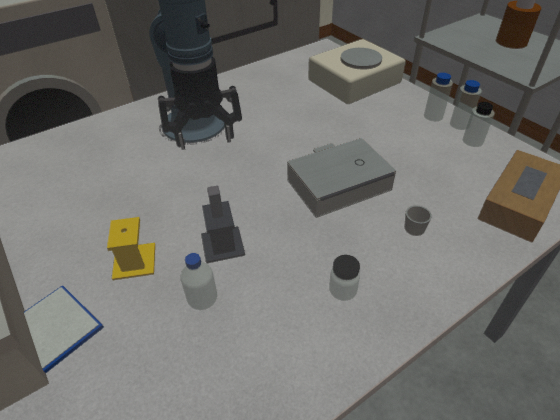

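View pics/d3.png

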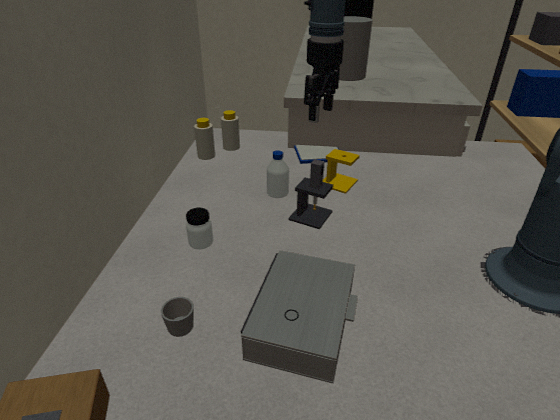

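The wrist view shows the handle top centred near (280,203) and square with the image, so the yaw looks right. The ring is at (360,162) in the scene view, (291,315) in the side view and (26,264) in the wrist view. I'll turn these into positions.

```bash
cat > geo.py <<'E'
from hlp import *
def cross(c,uv,z,T=None):
    p=camera_params(c); T=np.linalg.inv(p["camera_from_world"] if T is None else T);K=np.array(p["K"])
    x=np.array([(uv[0]-K[0,2])/K[0,0],(uv[1]-K[1,2])/K[1,1],1.])
    if c=="wrist":
        r=np.hypot(x[0],x[1]); x=np.array([*(x[:2]/r*np.sin(r)),np.cos(r)])
    d=T[:3,:3]@x;o=T[:3,3];return (o+d*(z-o[2])/d[2])[:2]
E
python3 - <<'E'
from geo import *
T=np.load("w1.npy")
im=cv2.imread("pics/w1.png"); cv2.imwrite("pics/w1z.png",cv2.resize(im[115:235,225:335],None,fx=5,fy=5,interpolation=cv2.INTER_CUBIC))
z=[cv2.resize(cv2.imread(f"pics/{f}.png")[v-20:v+20,u-20:u+20],None,fx=10,fy=10,interpolation=cv2.INTER_CUBIC) for f,u,v in (("s2",360,163),("d3",292,315))]
cv2.imwrite("pics/rz.png",cv2.hconcat(z))
print(cross("wrist",(280,203.5),.165,T)); print(cross("scene",(360,162.5),.0665),cross("side",(291.5,315),.0665),cross("wrist",(26,264),.0665,T))
E
```

```text
[ 0.4875 -0.1769]
[0.5158 0.2263] [0.5142 0.2267] [0.5113 0.2245]
```

View pics/w1z.png

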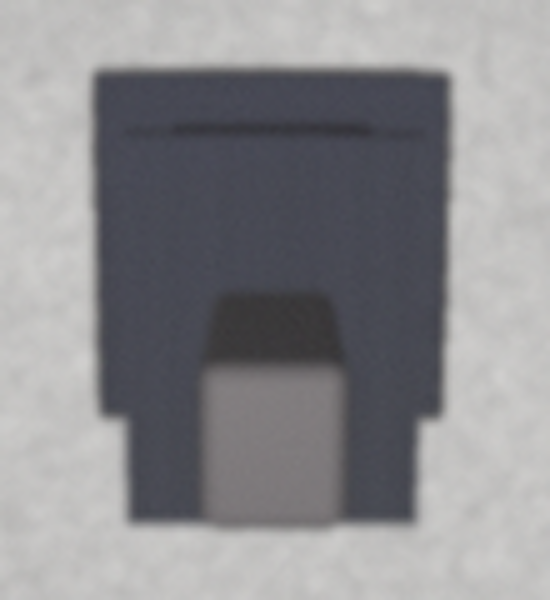

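View pics/rz.png

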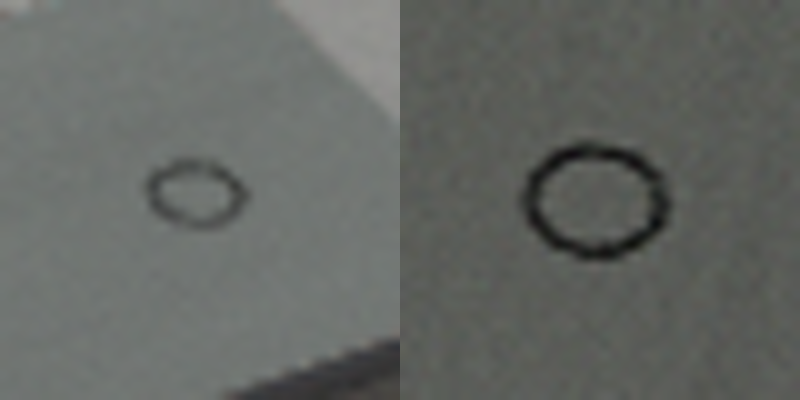

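The handle is at (0.4875, -0.177), the yaw is aligned to within my reading, and the ring is at about (0.5145, 0.2265). Grasping and lifting now.

Run:
```python
from hlp import *
p=[.4875,-.1767]
movel(p+[.2],speed=.25); movel(p+[.141],speed=.1); print(read_ft_force(),read_eef_pos())
print(move_gripper(.0,45),read_finger_gap(),read_ft_force(),read_time_s())
movel(p+[.17],speed=.06); snap("side","d4"); print(read_finger_gap(),read_ft_force())
movel(p+[.29],speed=.2); print(read_finger_gap(),read_ft_force(),read_eef_pos(),read_time_s())
np.save("w2.npy",np.array(camera_params("wrist")["camera_from_world"])); snap("wrist","w2"); snap("side","d5")
```

```text
[ 0.0544 -0.5891 -0.3961] [ 0.4881 -0.1771  0.1416]
False 0.023415198018572052 [-0.0075  0.1831  2.7007] 16.725
0.02352906865999715 [-0.1087 -0.1792 -0.9415]
0.023476586092170036 [-0.4899 -0.1534 -0.8183] [ 0.4867 -0.176   0.2889] 18.1583
```

View pics/w2.png

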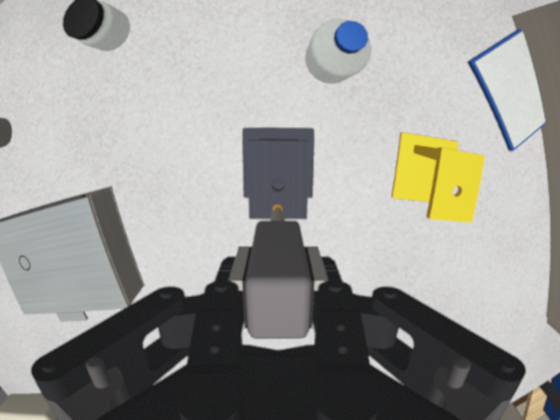

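View pics/d5.png

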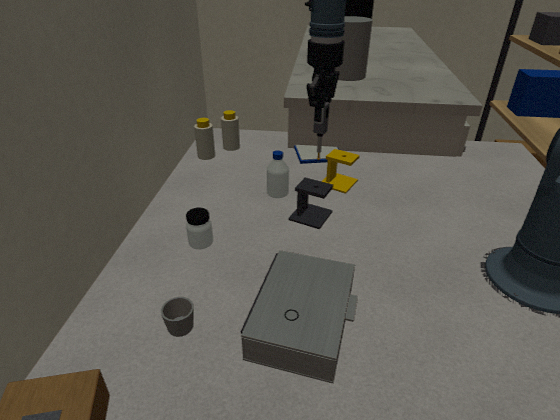

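The probe is held upright and out of the stand, and the gap of 23.5 mm matches the handle. I'll move above the ring and check the tip there.

Run:
```python
from hlp import *
s=[.5145,.2265]
b=near(BW,s+[.29]); print(b[0],b[2])
move_ptp(s+[.29],list(b[1])); print(read_time_s(),read_eef_pos())
movel(s+[.215],speed=.12); print(read_eef_pos(),R.from_quat(read_tcp_rot()).as_matrix()[:,2],read_ft_force(),read_finger_gap(),read_time_s())
np.save("w3.npy",np.array(camera_params("wrist")["camera_from_world"]))
snap("wrist","w3"); print(tip_of("wrist","tip"),tip_of("wrist","spot"))
snap("scene","s3"); print(tip_of("scene","tip")); snap("side","d6"); print(tip_of("side","tip"),tip_of("side","spot"))
z=[cv2.resize(cv2.imread(f"pics/{f}.png")[v-55:v+35,u-45:u+45],None,fx=4.4,fy=4.4,interpolation=cv2.INTER_CUBIC) for f,u,v in (("s3",360,163),("d6",292,315))]
cv2.imwrite("pics/rz3.png",cv2.hconcat(z)); print(read_time_s())
```

```text
0.8073079021953392 [ 0.0412  0.2381 -0.6081  1.7425  0.1448  1.2059  0.8073]
20.1167 [0.5148 0.225  0.2891]
[0.515  0.2268 0.2156] [ 0.001   0.0006 -1.    ] [-0.3556 -0.5605 -0.6836] 0.023420646235566583 20.8917
[{'at': [273.1, 203.8], 'confidence': 0.44}] [{'at': [278.4, 198.0], 'confidence': 0.74}, {'at': [293.4, 338.0], 'confidence': 0.59}]
[]
[{'at': [291.7, 301.9], 'confidence': 0.42}, {'at': [314.4, 219.0], 'confidence': 0.19}] [{'at': [290.7, 317.4], 'confidence': 0.62}, {'at': [300.9, 321.0], 'confidence': 0.5}]
21.2917
```

View pics/rz3.png

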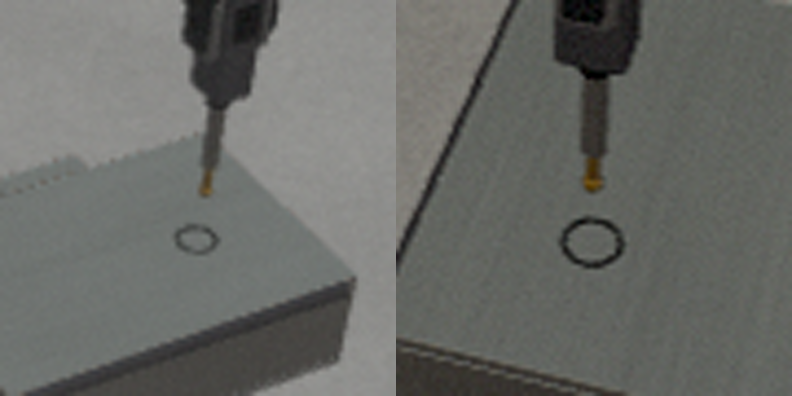

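View pics/w3.png

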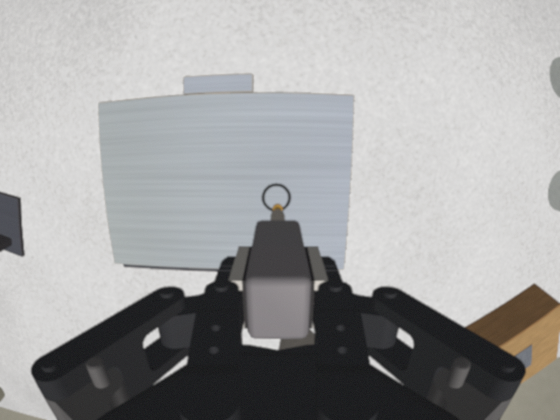

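Run:
```python
from geo import *
from scipy.optimize import least_squares
P={c:camera_params(c) for c in("scene","side")}
def pr(c,X):
    p=P[c];u=np.array(p["K"])@(p["camera_from_world"]@np.append(X,1))[:3];return u[:2]/u[2]
for o in ({"scene":(361.7,150.9),"side":(291.6,301.8)},{"scene":(360-.2,162.5),"side":(291.5,315.2)}):
    r=least_squares(lambda X:np.concatenate([pr(c,X)-o[c] for c in o]),[.5,.2,.1]);print(r.x,r.cost)
T=np.load("w3.npy");print("ring wrist",cross("wrist",(276.5,197.5),.0665,T),"tip wrist",cross("wrist",(277.5,209),.100,T))
```

```text
[0.5144 0.2287 0.1014] 0.02758377913222168
[0.5143 0.2266 0.0657] 0.016288737293157635
ring wrist [0.5131 0.226 ] tip wrist [0.5139 0.2268]
```

Tip and ring agree within about 2 mm in x and y, and the tip height of about 97 mm is as predicted. I'll descend slowly and watch the force.

Run:
```python
from hlp import *
s=[.5142,.2258]
def F():
    a=[]
    for _ in range(8): a.append(read_ft_force()); pause(.02)
    return np.mean(a,0)
movel(s+[.192],speed=.06); f0=F(); print(f0,read_eef_pos())
for z in (.188,.185,.183,.181,.179,.178):
    movel(s+[z],speed=.02); f=F()-f0; print(z,f,read_eef_pos(),read_finger_gap(),read_time_s())
    if f[2]>3: break
snap("scene","s4");snap("side","d7")
z=[cv2.resize(cv2.imread(f"pics/{f}.png")[v-55:v+35,u-45:u+45],None,fx=4.4,fy=4.4,interpolation=cv2.INTER_CUBIC) for f,u,v in (("s4",360,163),("d7",292,315))]
cv2.imwrite("pics/rz4.png",cv2.hconcat(z)); print(read_time_s())
```

```text
[ 0.07    0.2969 -0.7356] [0.5145 0.226  0.1923]
0.188 [ 0.0363 -0.3872 -0.5926] [0.5142 0.2258 0.188 ] 0.023534700092085022 22.4417
0.185 [-0.2055 -0.2114 -0.3201] [0.5141 0.2258 0.185 ] 0.023432405521728636 22.875
0.183 [-0.1568 -0.1493  0.7957] [0.5144 0.2259 0.1832] 0.023217952521612205 23.2583
0.181 [ 0.2591 -0.3989  1.3132] [0.5144 0.2259 0.1811] 0.02350441035388124 23.6417
0.179 [ 0.225  -0.1682  1.8857] [0.5144 0.2259 0.1791] 0.023223736019212668 24.025
0.178 [ 0.1519 -0.1319  2.521 ] [0.5143 0.2259 0.1781] 0.023089408151982606 24.4083
24.5083
```

View pics/rz4.png

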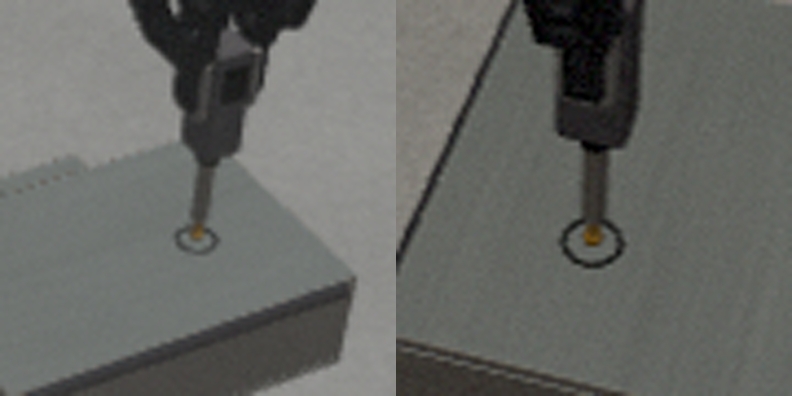

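The tip is inside the ring at (197,238) in the left zoom and (593,240) in the right. The force of about 2.5 N fits half-way in. One last stability check, then I'll hand in.

Run:
```python
from hlp import *
a=[]
for _ in range(25): a.append(read_ft_force()); pause(.02)
print(np.mean(a,0)); print(read_eef_pos(),R.from_quat(read_tcp_rot()).as_matrix()[:,2],read_finger_gap(),read_time_s())
snap("scene","s5")
for n in("bottle","jar","cup"): print(n,look_for("scene",n)[:1])
sign_off()
```

```text
[0.633  0.2076 1.487 ]
[0.5143 0.2259 0.1781] [ 0.0002  0.0002 -1.    ] 0.023275105130256397 24.925
bottle [{'at': [199.5, 283.3], 'confidence': 0.64}]
jar [{'at': [342.4, 275.4], 'confidence': 0.8}]
cup [{'at': [417.9, 222.8], 'confidence': 0.96}]
the job is handed in; nothing more can be done
```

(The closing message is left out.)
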